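Shim a printing screen off its base and hold it

ROBOT

A 6-joint arm with a two-finger parallel gripper is mounted at the origin on the work surface. World frame = base frame: x ahead of the robot, y to its left, z up, the work surface at z = 0. Lengths are in m, angles in rad, forces in N, time in s.
With the tool pointing down it reaches from about 0.35 to 0.875 m from the base axis. Payload 4.2 kg.
Tool frame: the origin (TCP) lies where the fingers leave the gripper's body, on its centre line; the fingertips stand 70 mm ahead of it and the grasp point (between the pads) lies 51 mm ahead of it; z points along the fingers, y is the direction in which the jaws open and shut (so a half turn about z gives the same grasp; the last joint's range is limited). The gripper opens to 87 mm and grips with 3 to 60 N. Pads are 19 mm wide; open, the fingers measure 117 mm over their backs; the gripper's body (75 mm by 190 mm) begins 51 mm behind the grasp point.
Start: joints at [-0.997, 0.385, 0.008, 0, -1.194, -0.259], TCP at [0.194, -0.594, 0.292] pointing down, gripper open.
Joint ranges: [-3.14, 3.14], [-1.21, 2.06], [-1.07, 1.41], [-3.16, 2.05], [-2.99, -0.16], [-3.1, 3.1]. Speed limits (rad/s): [2.79, 2.79, 3.14, 3.14, 3.14, 3.14].

INTERFACE

Orientations are given as a rotation vector (axis times angle).
In Python, from cell import r gives the robot as it stands.
- The arm moves only by the shell command python3 -m pendant 'ROWS' [FORCE]. ROWS is JSON, a list of rows, each an object of numbers: "claw": the closure in counts, from 0 (fully open) to 255 (shut); "x", "y", "z": the shift along the tool's x, y, z in cm; "roll": the turn about the tool's z in rad. In form: [{"claw": .., "x": .., "y": .., "z": .., "roll": ..}, ...]. A call has 1 to 12 rows; each row shifts and turns the commanded pose from where the row before left it, along the tool's axes as they then stand; what a row does not reach is not made up. A row lasts 1/8 s, in which the tool goes at most 62.5 mm and 10.7 degrees, less where a joint would pass 70% of its speed; a pose out of reach is approached as far as the arm can. A call with a gripper value outside its range is refused whole. The fingers move at their own pace and stop on an object; FORCE is the grip in N (left out, the last holds). Time passes only in rows, so rows that do not move let the fingers close. It gives the time, the measured TCP pose, the force and the opening at its end, in the units of the state.
- r.sense(): the state, without advancing time (a new reading comes with each control period).
- r.camera(name): name is "side" or "top" or "wrist"; returns the picture (400x640x3 uint8, red, green, blue); there is no depth.
- r.get_calibration(name): a dict with "intrinsics" (3x3 intrinsics, pixels), "D" ([k1, k2, p1, p2, k3] as OpenCV has them; the pictures are not rectified), "world_from_camera" (4x4, takes a point from camera to world coordinates). Camera axes: x right, y down, z forward; pixel columns grow to the right and rows downward; lengths in m; the calibration is good to about 2 mm. A picture is of the moment at which its call begins: read the wrist's pose just before it. get_calibration takes no time and is no camera call; for the wrist camera it gives the pose at the moment of the call.
- r.job_done(): hands the job in, once; it reports no verdict.
The state is a dict: "time": time; "qpos": joint angles; "qd": joint speeds; "effort": joint torques, N m; "tcp_pos": TCP position; "ee_rot": TCP orientation; "force": force on the tool from outside, world axes, zero at the start; "ft_torque": the same for the moment, N m; "finger_gap": opening from 0.0 (shut) to 1.0 (fully open).
Only numpy, scipy, OpenCV 4.12 (cv2) and the standard library are available. Lean on these libraries where they do the work, as an engineer would, in place of code of your own. Each camera call takes 0.05 s, during which the arm holds its last target.

TASK

Set the off-contact gap of the printing screen: take the wooden wedge (it has an upright grip), set it flat on the tongue of the base board, and push it straight in, thin end first, under the steel lug on the screen's front rail. The lug's height is unknown, so feel for where the wedge meets it, then push on until the front rail has just lifted off the base by about 5 mm (never past 12 mm). Finish still holding the wedge there, flat on the base and carrying the screen; do not touch the screen with the robot or disturb the other things on the table.

Things in the scene. Friction and masses are not known exactly. Their poses are not given: they have to be found in the camera images.
- base: Fixed grey base board, 18 mm thick, on the table. x points along the push, from its tongue towards the screen's hinge. Origin: on its underside (table height), below the tip of the screen's lug, midway across. Tongue: 180 mm wide (y -90 to 90 mm), x -170 to 65 mm. Board proper: 400 mm wide, x 65 to 400 mm. Top face at z = 18 mm.
- rail_edge (a point): Lower front edge of the screen's front rail, at its middle. With the screen down it is at x = 75, y = 0, z = 18 mm (on the top face) in the base's frame; its rise above that is the gap to set. It is 265 mm in front of the hinge.
- screen: Aluminium screen frame 260 x 340 x 25 mm, about 1 kg, starts down; rear hinge (x 340 mm of base). Origin on the base's top face below the lug's tip. Steel lug on the front rail juts 75 mm to x = 0 of the base: 60 mm wide (y -30 to 30), 6 mm thick, underside 6 to 12 mm above the top face (clamped, varies, not reported), pressing 4 N. All is under 35 mm above the top face.
- wedge: Loose wooden wedge 126 x 44 mm, 0.09 kg, flat on the table left or right of the tongue. Origin: centre of underside; x to the thin end (x = 63 mm, 3 mm thick). Top rises evenly to 30 mm at x = -27 mm (3 mm per 10 mm), then level to x = -63 mm. Grip: block on the thick end, x -63 to -37 mm, 24 mm wide (y), centred at y = 0, from 30 to 76 mm above the underside.
- wedge_nose (a point): Middle of the lower edge of the wedge's thin end: x = 63 mm, y = 0, z = 0 in the wedge's frame.
- tape: Bystander: paper tape roll lying flat, 100 mm across, 25 mm high; on the side of the tongue where the wedge is not. Origin: centre of its underside.
- ink_tub: Bystander: closed red ink tub with white lid, 90 mm across, 80 mm high. Origin: centre of its underside.
- open_tub: Bystander: open red tub, 90 mm across, 80 mm high. Origin: centre of its underside.
- squeegee: Bystander: squeegee lying flat, wooden handle with rubber blade, 240 mm long (x), 63 mm wide, 22 mm high. Origin: on its underside near the middle.
- spatula: Bystander: ink spatula lying flat along its x axis.
- tub_lid: Bystander: round white tub lid, 92 mm across, 12 mm high, lying right of the screen. Origin: centre of its underside.
- offcut: Bystander: small plain wooden offcut, 40 x 36 x 20 mm, on the left edge of the tongue (near x = -40, y = 65 mm of the base). Origin: centre of its underside.
Things that resemble listed ones, but are neither listed nor needed, are in the scene too. Of the things that look like the wedge, the smallest one is meant.

How it is judged:
By the outcome, as a careful person would: the job done as asked, in the order asked, and still so for the second after the job is handed in, while the arm keeps its last pose, push and grip.
It also fails if it takes over 51 s, if anything falls off the work surface, if the arm or the gripper's body presses on something with over 40 N, if the wrist force passes 120 N, or if a joint passes its speed limit or range.

## Working session

There is one attempt and no reset: what is moved stays moved. The work goes in short steps, Python scripts to look and compute and a shell command to move; the robot and the scene stay as the last step left them, time stands still between calls to the robot, and variables do not carry over. Pictures are saved under pics/ and viewed, and the job is handed in when it is done.

```bash
ls; mkdir -p pics
python3 - <<'E'
from cell import r
import cv2
print(r.sense())
for n in ["side","top","wrist"]:
    c=r.get_calibration(n); print(n,c)
    cv2.imwrite(f"pics/{n}0.png",cv2.cvtColor(r.camera(n),cv2.COLOR_RGB2BGR))
E
```

```text
pics
{'time': 0.0, 'qpos': array([-9.97389303e-01,  3.85561539e-01,  6.62484799e-03, -5.41884083e-04,
       -1.19401976e+00, -2.58594462e-01]), 'qd': array([-1.02146598e-03, -6.24231431e-05, -7.97244970e-04, -2.15181275e-04,
        9.17671128e-05,  7.54675079e-04]), 'effort': array([-7.98096335e-04, -3.90666854e+01,  1.87404227e+01,  4.22002986e+00,
        1.08641436e-02, -2.04631438e-04]), 'tcp_pos': array([ 0.19340845, -0.59383691,  0.2911497 ]), 'ee_rot': array([ 0.49209188, -3.10239398, -0.00342298]), 'force': array([ 0.42031185, -0.16119146,  0.18324295]), 'ft_torque': array([ 0.04653187, -0.01886146, -0.00993182]), 'finger_gap': 1.0035399764306023}
side {'intrinsics': array([[382.2874847 ,   0.        , 325.05543199],
       [  0.        , 382.2874847 , 198.70966569],
       [  0.        ,   0.        ,   1.        ]]), 'D': array([0.02862946, 0.        , 0.        , 0.        , 0.        ]), 'world_from_camera': array([[-0.84571905, -0.3395463 ,  0.41166443, -0.06049248],
       [-0.53348107,  0.55610779, -0.63729277,  0.89415843],
       [-0.0125394 , -0.75858581, -0.65145
[... 413 characters left out ...]
 [-0.99986379, -0.01337631, -0.00966816,  0.01502833],
       [ 0.01116386, -0.11668635, -0.99310607,  1.25492943],
       [ 0.        ,  0.        ,  0.        ,  1.        ]])}
wrist {'intrinsics': array([[296.31855079,   0.        , 323.25148082],
       [  0.        , 296.31855079, 200.18540562],
       [  0.        ,   0.        ,   1.        ]]), 'D': array([-0.02979003,  0.        ,  0.        ,  0.        ,  0.        ]), 'world_from_camera': array([[-0.30968263,  0.9225888 ,  0.23005776,  0.13090024],
       [ 0.95083706,  0.2998811 ,  0.07733179, -0.61430079],
       [ 0.00235547,  0.24269576, -0.97009959,  0.38400809],
       [ 0.        ,  0.        ,  0.        ,  1.        ]])}
```

View pics/top0.png

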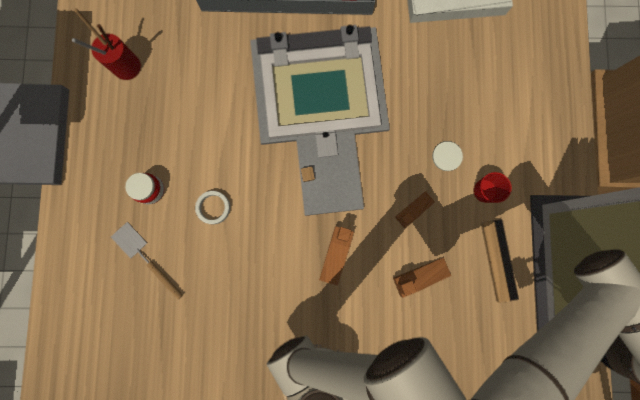

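View pics/side0.png

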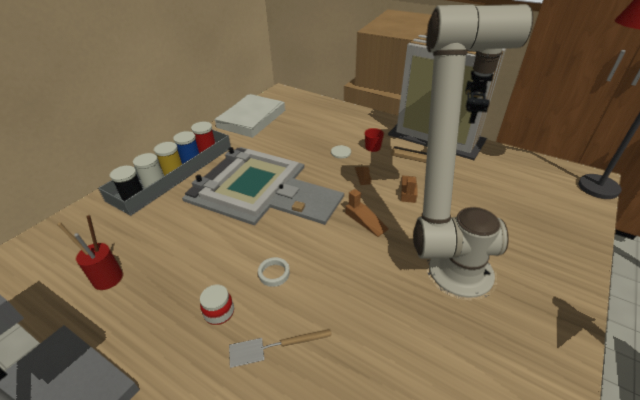

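View pics/wrist0.png

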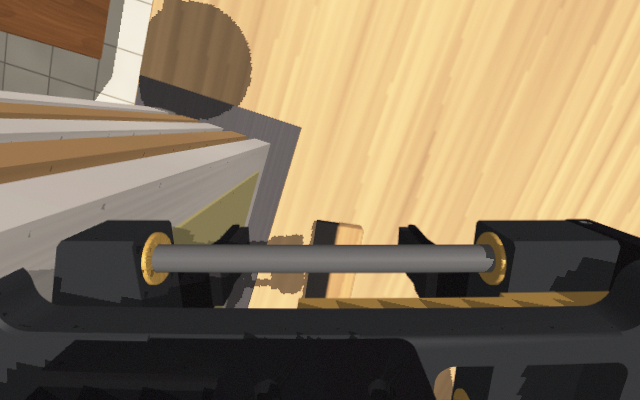

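Top view: the base tongue is around (333,170) with the lug at (326,145) and the tape at (212,207). There are three wedge look-alikes: A (337,252), about 61 px; B (415,208), about 42 px and in shadow; C (422,277), about 57 px. 126 mm should be about 42 px, so B fits. I'll check it in a crop.

Run:
```python
import cv2,numpy as np
a=cv2.imread("pics/top0.png")[180:310,300:480]
a=np.clip(a.astype(float)*1.6,0,255).astype('uint8')
cv2.imwrite("pics/cropT.png",cv2.resize(a,None,fx=4.4,fy=4.4,interpolation=cv2.INTER_CUBIC))
a=cv2.imread("pics/side0.png")[120:250,270:440]
a=np.clip(a.astype(float)*1.6,0,255).astype('uint8')
cv2.imwrite("pics/cropS.png",cv2.resize(a,None,fx=4.4,fy=4.4,interpolation=cv2.INTER_CUBIC))
```

```text
(no output)
```

View pics/cropT.png

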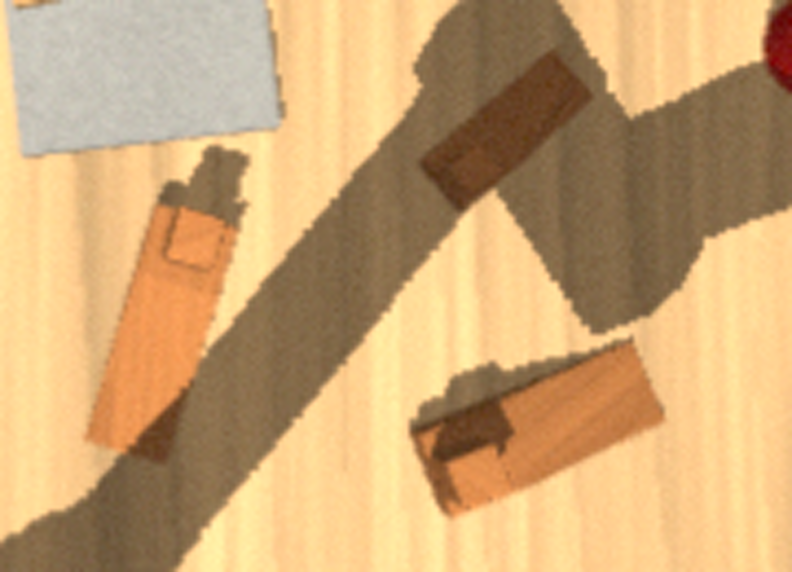

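View pics/cropS.png

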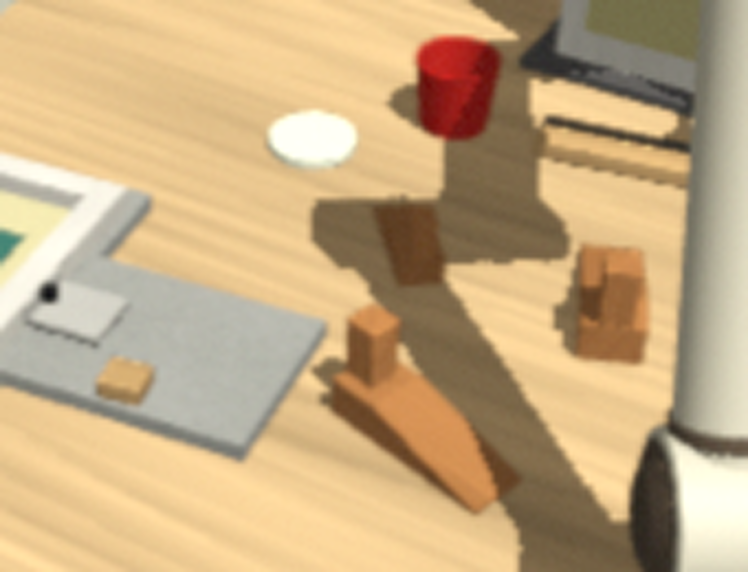

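```bash
cat > h.py <<'E'
import numpy as np, cv2
from cell import r
def ray(name,px,cal=None):
    c=cal or r.get_calibration(name)
    u=cv2.undistortPoints(np.array([[px]],float),c["intrinsics"],c["D"])[0,0]
    T=c["world_from_camera"]; return T[:3,3],T[:3,:3]@np.array([u[0],u[1],1.])
def onz(name,px,z,cal=None):
    o,d=ray(name,px,cal); return o+d*(z-o[2])/d[2]
def proj(name,P,cal=None):
    c=cal or r.get_calibration(name); T=np.linalg.inv(c["world_from_camera"])
    return cv2.projectPoints(np.atleast_2d(np.array(P,float)),cv2.Rodrigues(T[:3,:3])[0],T[:3,3],c["intrinsics"],c["D"])[0][:,0]
E
python3 - <<'E'
import cv2,numpy as np
from h import *
outs=[]
for n,(x0,y0) in dict(top=(385,183),side=(340,155)).items():
    a=cv2.imread(f"pics/{n}0.png")[y0:y0+50,x0:x0+60].astype(float)
    a=np.clip((a-10)*3.2,0,255).astype('uint8')
    outs.append(cv2.resize(a,None,fx=6.5,fy=6.5,interpolation=cv2.INTER_CUBIC))
cv2.imwrite("pics/cropB.png",np.hstack(outs))
for nm,pts in dict(A=[(336,226),(354,232),(338,285),(320,280)],B=[(395.5,216.5),(405,228),(434.5,201.5),(426.5,191.5)],C=[(393,278),(403,297.5),(451,275),(443,257)]).items():
    P=np.array([onz("top",p,0.015) for p in pts])[:,:2]
    print(nm,P.round(3).tolist(),[round(np.linalg.norm(P[i]-P[(i+1)%4]),3) for i in range(4)])
E
```

```text
A [[0.455, -0.043], [0.437, -0.097], [0.28, -0.05], [0.294, 0.004]] [np.float64(0.057), np.float64(0.164), np.float64(0.055), np.float64(0.167)]
B [[0.486, -0.222], [0.451, -0.251], [0.533, -0.341], [0.563, -0.317]] [np.float64(0.044), np.float64(0.122), np.float64(0.039), np.float64(0.123)]
C [[0.303, -0.213], [0.247, -0.242], [0.314, -0.385], [0.367, -0.363]] [np.float64(0.063), np.float64(0.158), np.float64(0.057), np.float64(0.163)]
```

View pics/cropB.png

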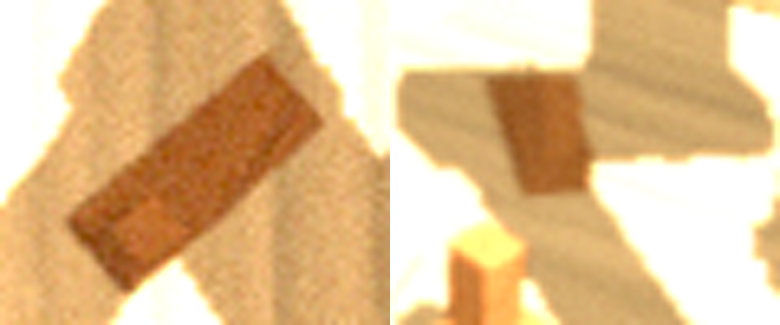

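Run:
```python
from h import *
c=np.array([.508,-.283]);
for s in (1,-1):
    d=s*np.array([.077,-.094]);d/=np.linalg.norm(d);n=np.array([-d[1],d[0]])
    P=lambda x,y,z:[*(c+d*x/1e3+n*y/1e3),z/1e3]
    pts=[P(63,22,0),P(63,-22,0),P(-63,-22,0),P(-63,22,0),P(-63,22,30),P(-63,-22,30)]+[P(x,y,76) for x in(-63,-37) for y in (-12,12)]
    outs=[]
    for nm,(x0,y0) in dict(top=(385,183),side=(340,145)).items():
        a=cv2.imread(f"pics/{nm}0.png")[y0:y0+60,x0:x0+60].astype(float)
        a=cv2.resize(np.clip((a-10)*3.2,0,255).astype('uint8'),None,fx=6.5,fy=6.5)
        q=proj(nm,pts); print(s,nm,q.round(0).tolist())
        for i,p in enumerate(q): cv2.circle(a,tuple(int(v) for v in (p-[x0,y0]+.5)*6.5),4,(0,0,255) if i<4 else (255,0,0) if i<6 else (0,255,0),-1)
        outs.append(a)
    cv2.imwrite(f"pics/ov{s}.png",np.hstack(outs))
```

```text
1 top [[425.0, 192.0], [435.0, 203.0], [403.0, 228.0], [394.0, 217.0], [396.0, 216.0], [405.0, 228.0], [406.0, 224.0], [401.0, 218.0], [413.0, 219.0], [408.0, 212.0]]
1 side [[355.0, 168.0], [365.0, 167.0], [371.0, 185.0], [360.0, 186.0], [361.0, 180.0], [371.0, 179.0], [370.0, 170.0], [364.0, 171.0], [368.0, 167.0], [362.0, 167.0]]
-1 top [[403.0, 228.0], [394.0, 217.0], [425.0, 192.0], [435.0, 203.0], [437.0, 202.0], [428.0, 190.0], [434.0, 191.0], [440.0, 197.0], [428.0, 196.0], [433.0, 203.0]]
-1 side [[371.0, 185.0], [360.0, 186.0], [355.0, 168.0], [365.0, 167.0], [365.0, 162.0], [355.0, 163.0], [358.0, 153.0], [363.0, 153.0], [359.0, 157.0], [365.0, 156.0]]
```

View pics/ov1.png

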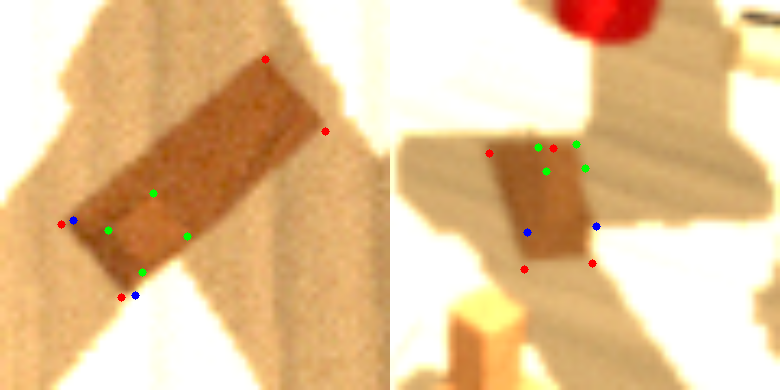

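View pics/ov-1.png

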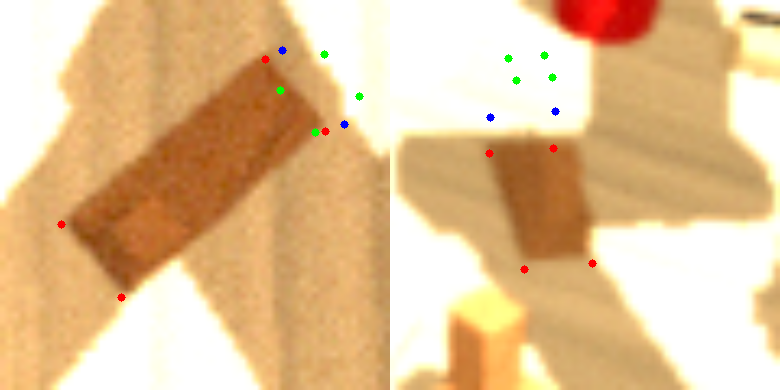

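B matches the 126 × 44 mm wedge, with its grip block at the near-left end (406,217) and its thin end at (430,197). A and C are about 165 mm long, so they are the decoys. Next I'll measure the base pose.

Run:
```python
from h import *
a=cv2.imread("pics/top0.png")
x0,y0=240,20
c=a[y0:225,x0:400]
cv2.imwrite("pics/cropbase.png",cv2.resize(c,None,fx=2.9*1,fy=2.9,interpolation=cv2.INTER_CUBIC)[:598])
hsv=cv2.cvtColor(a,cv2.COLOR_BGR2HSV)
g=((hsv[...,1]<40)&(hsv[...,2]>60)&(hsv[...,2]<175)).astype('uint8')
# tongue edges: subpixel by gradient of saturation along rows
S=hsv[...,1].astype(float)
L=[];R=[];F=[]
for y in range(165,205):
    xs=np.where(g[y,280:390])[0]+280
    if len(xs)>20: L.append((xs.min()-.5+0,y));R.append((xs.max()+.5,y))
for x in range(310,360):
    ys=np.where(g[150:240,x])[0]+150
    F.append((x,ys.max()+.5))
for n,p in (("L",L),("R",R),("F",F)):
    W=np.array([onz("top",q,.018)[:2] for q in p],np.float32)
    l=cv2.fitLine(W,cv2.DIST_HUBER,0,.01,.01).ravel(); 
    res=(W-l[2:])@np.array([-l[1],l[0]])
    print(n,l.round(4),"ang",np.degrees(np.arctan2(l[1],l[0])).round(2),"res",res.std().round(4), abs(res).max().round(4))
```

```text
L [ 0.9991 -0.0423  0.5763  0.0592] ang -2.42 res 0.0155 0.0337
R [ 0.9922  0.125   0.5849 -0.1147] ang 7.18 res 0.0009 0.0014
F [ 0.1241 -0.9923  0.4959 -0.0173] ang -82.87 res 0.0009 0.0017
```

View pics/cropbase.png

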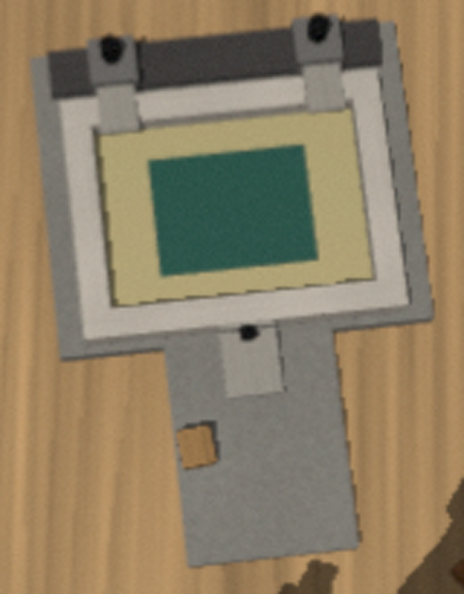

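```bash
cat > base.py <<'E'
from h import *
def basefit(img,verbose=True):
    hsv=cv2.cvtColor(img,cv2.COLOR_BGR2HSV)
    g=((hsv[...,1]<40)&(hsv[...,2]>60)&(hsv[...,2]<175)).astype('uint8')
    L=[];R=[];F=[]
    for y in list(range(146,162))+list(range(184,206)):
        xs=np.where(g[y,285:390])[0]+285
        L.append((xs.min()-.5,y));R.append((xs.max()+.5,y))
    for x in range(312,358): F.append((x,np.where(g[150:240,x])[0].max()+150.5))
    W=[np.array([onz("top",q,.018)[:2] for q in p]) for p in (L,R,F)]
    return W
E
python3 - <<'E'
from base import *
W=basefit(cv2.imread("pics/top0.png"))
from scipy.optimize import least_squares
def f(p,wf=True):
    th=p[2]; u=np.array([np.cos(th),np.sin(th)]);v=np.array([-u[1],u[0]]);o=p[:2]
    return np.r_[(W[0]-o)@v-.09-p[3],(W[1]-o)@v+.09+p[3],(W[2]-o)@u+.17]
s=least_squares(f,[.65,0,.12,0],loss='soft_l1',f_scale=.001)
print(s.x.round(4),np.degrees(s.x[2]))
r_=f(s.x); n=len(W[0]);print(r_[:n].round(3),r_[n:2*n].round(3),r_[2*n:].round(4).std())
# check predicted points in both views
o=s.x[:2];th=s.x[2];M=np.array([[np.cos(th),-np.sin(th)],[np.sin(th),np.cos(th)]])
B=lambda x,y,z:[*(o+M@[x/1e3,y/1e3]),z/1e3]
pts=[B(-170,-90,18),B(-170,90,18),B(65,-90,18),B(65,90,18),B(65,-200,18),B(65,200,18),B(400,200,18),B(400,-200,18),B(0,30,33),B(0,-30,33),B(-40,65,38)]
for n,(x0,y0,w,h) in dict(top=(240,20,160,200),side=(180,130,180,100)).items():
    a=cv2.imread(f"pics/{n}0.png")[y0:y0+h,x0:x0+w]; k=3 if n=="top" else 4
    a=cv2.resize(a,None,fx=k,fy=k,interpolation=cv2.INTER_CUBIC)
    for p in proj(n,pts): cv2.circle(a,tuple(int(v) for v in (p-[x0,y0]+.5)*k),3,(0,0,255),1)
    cv2.imwrite(f"pics/bov_{n}.png",a)
E
```

```text
[ 0.6668 -0.0148  0.1253 -0.0011] 7.179770212005852
[-0.001 -0.001 -0.     0.     0.     0.001  0.001  0.001 -0.001 -0.001
 -0.001 -0.     0.     0.     0.001  0.001 -0.    -0.     0.     0.001
  0.001  0.001 -0.002 -0.001 -0.001 -0.001 -0.     0.     0.     0.001
  0.001  0.001 -0.001 -0.001 -0.001 -0.     0.     0.   ] [-0.     0.     0.     0.001  0.001 -0.001 -0.001 -0.001 -0.     0.
  0.     0.001  0.001 -0.001  0.002 -0.001 -0.001 -0.001 -0.     0.
  0.001  0.001  0.001 -0.001 -0.001 -0.001 -0.     0.     0.001  0.001
  0.001 -0.001 -0.001 -0.001 -0.     0.     0.001  0.001] 0.0008962455822302818
```

View pics/bov_top.png

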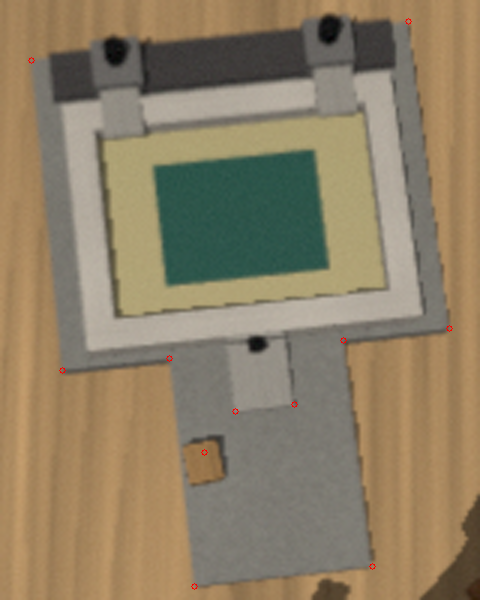

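View pics/bov_side.png

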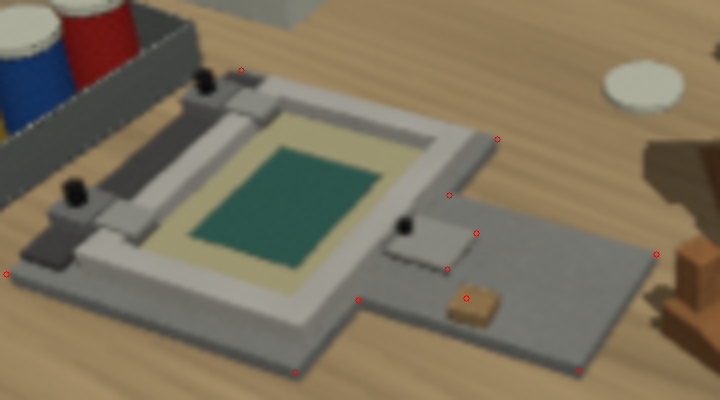

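```bash
cat >> h.py <<'E'
from scipy.spatial.transform import Rotation as Ro
def plan(target,yawjaw):
    """tool-frame shift (cm) to target TCP and roll(s) so tool y lies along yawjaw (mod pi)"""
    s=r.sense(); R=Ro.from_rotvec(s["ee_rot"]).as_matrix()
    y=R[:,1]; ya=np.arctan2(y[1],y[0])
    d=(yawjaw-ya+np.pi/2)%np.pi-np.pi/2
    # tool z down: +roll about tool z = -yaw
    print("tool x",R[:,0].round(3),"tool z",R[:,2].round(3),"jaw yaw deg",np.degrees(ya).round(2),"roll needed",round(-d,4),"q",s["qpos"].round(3))
    sh=(R.T@(np.array(target)-s["tcp_pos"]))*100
    R2=R@Ro.from_euler('z',-d).as_matrix()
    print("shift cm, old axes",sh.round(2)," after roll",((R2.T@(np.array(target)-s["tcp_pos"]))*100).round(2))
E
python3 - <<'E'
from h import *
c=np.array([.511,-.282]);th=np.radians(-50.7);d=np.array([np.cos(th),np.sin(th)])
g=c-.05*d;print(g)
plan([*g,.2],th+np.pi/2)
E
```

```text
[ 0.47933096 -0.24330799]
tool x [-0.951 -0.309  0.   ] tool z [-0.001  0.001 -1.   ] jaw yaw deg 108.03 roll needed 1.1995 q [-0.997  0.385  0.007 -0.    -1.194 -0.259]
shift cm, old axes [-38.04  24.48   9.18]  after roll [ 9.01 44.33  9.18]
```

```bash
python3 -m pendant '[{"claw":0,"x":-3.8,"y":2.45,"z":0},{"claw":0,"x":-3.8,"y":2.45,"z":0},{"claw":0,"x":-3.8,"y":2.45,"z":0},{"claw":0,"x":-3.8,"y":2.45,"z":0},{"claw":0,"x":-3.8,"y":2.45,"z":0},{"claw":0,"x":-3.8,"y":2.45,"z":0},{"claw":0,"x":-3.8,"y":2.45,"z":0},{"claw":0,"x":-3.8,"y":2.45,"z":0},{"claw":0,"x":-3.8,"y":2.45,"z":0},{"claw":0,"x":-3.8,"y":2.45,"z":0}]' 60
python3 -m pendant '[{"claw":0,"roll":0.17,"z":1},{"claw":0,"roll":0.17,"z":1},{"claw":0,"roll":0.17,"z":1},{"claw":0,"roll":0.17,"z":1},{"claw":0,"roll":0.17,"z":1},{"claw":0,"roll":0.17,"z":1},{"claw":0,"roll":0.18,"z":1},{"claw":0,"z":1},{"claw":0}]'
python3 - <<'E'
from h import *
print(r.sense()["tcp_pos"],r.sense()["time"])
cal=r.get_calibration("wrist");print(repr(cal["world_from_camera"]))
for n in("wrist","top"): cv2.imwrite(f"pics/{n}1.png",cv2.cvtColor(r.camera(n),cv2.COLOR_RGB2BGR))
np.save("w1.npy",cal["world_from_camera"])
c=np.array([.511,-.282]);th=np.radians(-50.7);d=np.array([np.cos(th),np.sin(th)])
plan([*(c-.05*d),.2],th+np.pi/2)
E
```

```text
[ 0.19342522 -0.59398216  0.2914395 ] 0.15
array([[-0.3097139 ,  0.92255821,  0.23013831,  0.13091138],
       [ 0.95082757,  0.29998033,  0.07706321, -0.61434104],
       [ 0.00205833,  0.24268939, -0.97010186,  0.38415374],
       [ 0.        ,  0.        ,  0.        ,  1.        ]])
tool x [-0.951 -0.31   0.   ] tool z [-0.     0.001 -1.   ] jaw yaw deg 108.03 roll needed 1.1996 q [-0.997  0.385  0.007 -0.    -1.194 -0.259]
shift cm, old axes [-38.04  24.5    9.19]  after roll [ 9.03 44.33  9.19]validation failed for argument at $[0]...
validation failed for argument at $[0]...
```

View pics/wrist1.png

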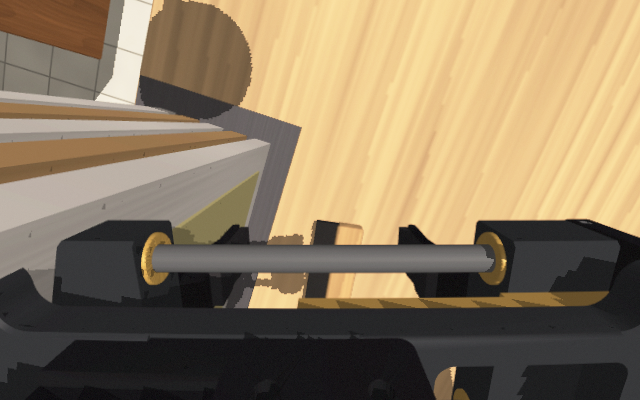

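View pics/top1.png

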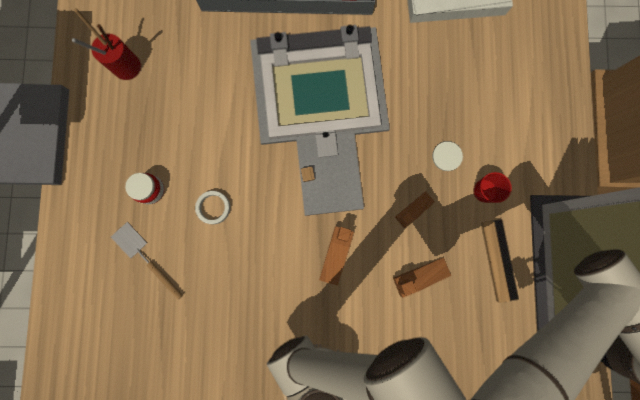

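The moves were refused because every row needs all five keys, and the pictures are unchanged. I'll resend them in full.

```bash
python3 -m pendant '[{"claw":0,"x":-3.8,"y":2.45,"z":0,"roll":0},{"claw":0,"x":-3.8,"y":2.45,"z":0,"roll":0},{"claw":0,"x":-3.8,"y":2.45,"z":0,"roll":0},{"claw":0,"x":-3.8,"y":2.45,"z":0,"roll":0},{"claw":0,"x":-3.8,"y":2.45,"z":0,"roll":0},{"claw":0,"x":-3.8,"y":2.45,"z":0,"roll":0},{"claw":0,"x":-3.8,"y":2.45,"z":0,"roll":0},{"claw":0,"x":-3.8,"y":2.45,"z":0,"roll":0},{"claw":0,"x":-3.8,"y":2.45,"z":0,"roll":0},{"claw":0,"x":-3.8,"y":2.45,"z":0,"roll":0}]' 60
python3 -m pendant '[{"claw":0,"x":0,"y":0,"z":1,"roll":0.17},{"claw":0,"x":0,"y":0,"z":1,"roll":0.17},{"claw":0,"x":0,"y":0,"z":1,"roll":0.17},{"claw":0,"x":0,"y":0,"z":1,"roll":0.17},{"claw":0,"x":0,"y":0,"z":1,"roll":0.17},{"claw":0,"x":0,"y":0,"z":1,"roll":0.17},{"claw":0,"x":0,"y":0,"z":1,"roll":0.18},{"claw":0,"x":0,"y":0,"z":0,"roll":0}]'
python3 - <<'E'
from h import *
print(r.sense()["tcp_pos"],r.sense()["time"])
cal=r.get_calibration("wrist")
for n in("wrist","top"): cv2.imwrite(f"pics/{n}2.png",cv2.cvtColor(r.camera(n),cv2.COLOR_RGB2BGR))
np.save("w2.npy",cal["world_from_camera"])
c=np.array([.511,-.282]);th=np.radians(-50.7);d=np.array([np.cos(th),np.sin(th)])
plan([*(c-.05*d),.2],th+np.pi/2)
E
```

```text
time: 1.5
tcp_pos: [0.4797, -0.2423, 0.2923]
ee_rot: [-0.493, 3.103, -0.0]
force: [-1.0, -0.5, -0.2]
finger_gap: 1.002
time: 2.5
tcp_pos: [0.4785, -0.2435, 0.2215]
ee_rot: [-1.342, -2.838, 0.001]
force: [0.9, -0.5, 0.7]
finger_gap: 0.999
[ 0.47854143 -0.24353547  0.22149904] 2.5
tool x [-0.635  0.772 -0.   ] tool z [ 0. -0. -1.] jaw yaw deg 39.45 roll needed 0.0027 q [-0.169  0.3   -0.308  0.    -0.962 -2.285]
shift cm, old axes [0.02 0.04 2.25]  after roll [0.02 0.04 2.25]
```

View pics/wrist2.png

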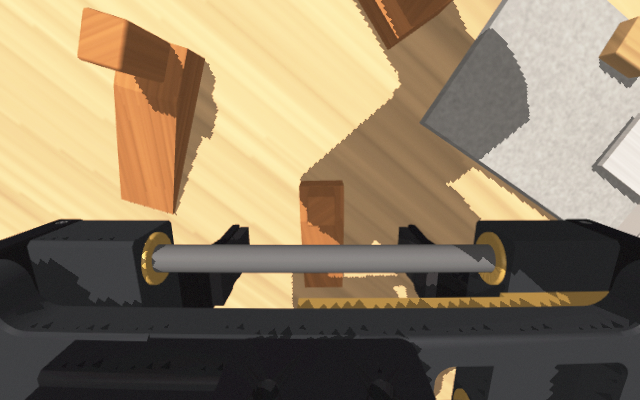

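View pics/top2.png

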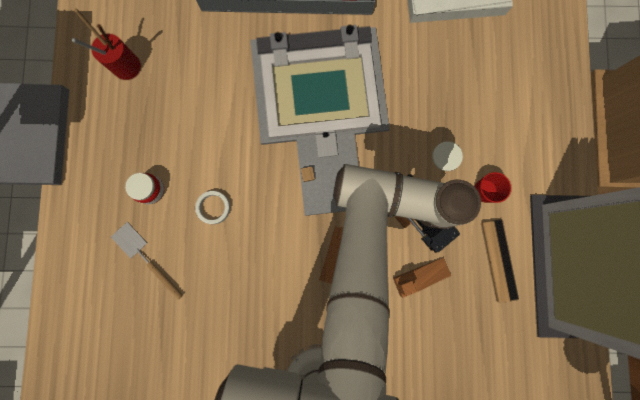

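Run:
```python
from h import *
a=cv2.imread("pics/wrist2.png")[150:320,220:420]
cv2.imwrite("pics/w2c.png",cv2.resize(np.clip(a*1.3,0,255).astype('uint8'),None,fx=3.5,fy=3.5,interpolation=cv2.INTER_CUBIC))
cal=r.get_calibration("wrist");cal=dict(cal);cal["world_from_camera"]=np.load("w2.npy")
c=np.array([.511,-.282]);th=np.radians(-50.7);d=np.array([np.cos(th),np.sin(th)]);n=np.array([-d[1],d[0]])
for z in(0,.03):
  for p in((300.5,181.5),(343,181.5)):
    P=onz("wrist",p,z,cal)[:2]-c; print(z,p,"wedge frame mm",(P@d*1e3).round(1),(P@n*1e3).round(1))
for y in(-12,12):
  for x in (-63,-37): print("grip top",x,y,proj("wrist",[*(c+d*x/1e3+n*y/1e3),.076],cal).round(1))
```

```text
0 (300.5, 181.5) wedge frame mm -58.8 -25.2
0 (343, 181.5) wedge frame mm -58.9 20.5
0.03 (300.5, 181.5) wedge frame mm -64.3 -22.9
0.03 (343, 181.5) wedge frame mm -64.4 18.5
grip top -63 -12 [[309.5 193.1]]
grip top -37 -12 [[309.8 223.1]]
grip top -63 12 [[338.7 193.2]]
grip top -37 12 [[338.2 223.2]]
```

View pics/w2c.png

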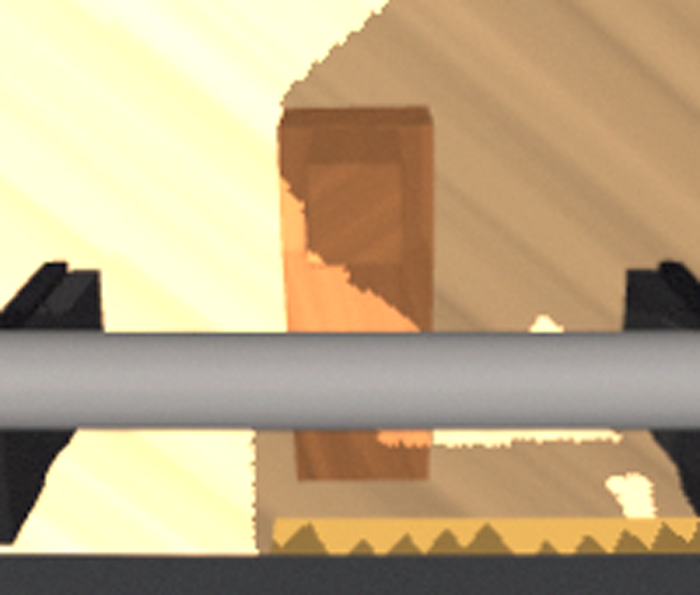

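Run:
```python
from h import *
cal=dict(r.get_calibration("wrist"));cal["world_from_camera"]=np.load("w2.npy")
O=lambda u,v,z:onz("wrist",(220+u/3.5-.4,150+v/3.5-.4),z,cal)[:2]
A=(O(279,107,0)+O(432,107,0))/2; w=np.linalg.norm(O(279,107,0)-O(432,107,0))
T1,T2=O(297,481,0.0015),O(428,481,.0015)
B=(T1+T2)/2
print(A,B,"len",np.linalg.norm(A-B),"w",w,np.linalg.norm(T1-T2)); dv=B-A;th=np.arctan2(dv[1],dv[0]);print("yaw",np.degrees(th))
G=sum(O(u,v,.076) for u in(308,403) for v in(163,265))/4
print("grip",G,"from ends",A+.013*dv/np.linalg.norm(dv), "width",np.linalg.norm(O(308,163,.076)-O(403,163,.076)))
plan([*G,.106],th+np.pi/2)
```

```text
[ 0.47046962 -0.2371964 ] [ 0.55278189 -0.33399372] len 0.12706309690980105 w 0.04700359450051692 0.04402777821556885
yaw -49.62359294285352
grip [ 0.47888003 -0.24657501] from ends [ 0.4788911  -0.24709987] width 0.022419010278691344
tool x [-0.635  0.772 -0.   ] tool z [ 0. -0. -1.] jaw yaw deg 39.45 roll needed -0.0161 q [-0.169  0.3   -0.308  0.    -0.962 -2.285]
shift cm, old axes [-0.2  -0.2  11.65]  after roll [-0.2  -0.21 11.65]
```

```bash
python3 -m pendant '[{"claw":0,"x":-0.2,"y":-0.2,"z":3,"roll":-0.013},{"claw":0,"x":0,"y":0,"z":3,"roll":0},{"claw":0,"x":0,"y":0,"z":3,"roll":0},{"claw":0,"x":0,"y":0,"z":2.4,"roll":0},{"claw":0,"x":0,"y":0,"z":0,"roll":0}]' 60
python3 - <<'E'
from h import *
cv2.imwrite("pics/wrist3.png",cv2.cvtColor(r.camera("wrist"),cv2.COLOR_RGB2BGR))
E
```

```text
time: 3.22
tcp_pos: [0.478, -0.2463, 0.1071]
ee_rot: [-1.323, -2.846, 0.001]
force: [-1.4, -0.9, 0.5]
finger_gap: 0.998
```

View pics/wrist3.png

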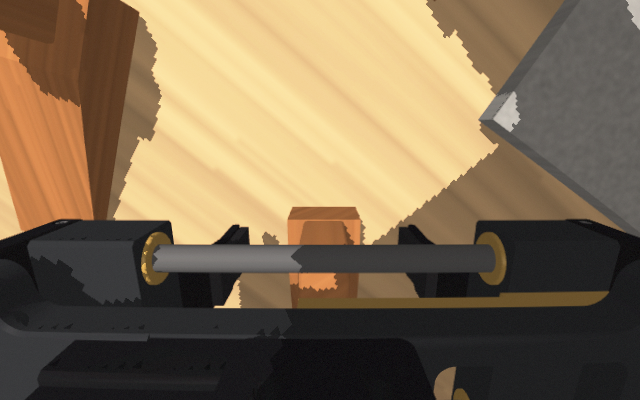

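```bash
python3 -m pendant '[{"claw":120,"x":0,"y":0,"z":0,"roll":0},{"claw":255,"x":0,"y":0,"z":0,"roll":0},{"claw":255,"x":0,"y":0,"z":0,"roll":0},{"claw":255,"x":0,"y":0,"z":0,"roll":0},{"claw":255,"x":0,"y":0,"z":0,"roll":0},{"claw":255,"x":0,"y":0,"z":0,"roll":0}]' 50
python3 - <<'E'
from h import *
print(r.sense()["force"],r.sense()["finger_gap"]*87)
E
```

```text
time: 4.03
tcp_pos: [0.4787, -0.2465, 0.1082]
ee_rot: [-1.327, -2.848, 0.0]
force: [-0.3, -0.2, -0.3]
finger_gap: 0.402
[-0.31928006 -0.2233518  -0.26314992] 34.987165422203475
```

```bash
python3 -m pendant '[{"claw":255,"x":0,"y":0,"z":0,"roll":0},{"claw":255,"x":0,"y":0,"z":0,"roll":0},{"claw":255,"x":0,"y":0,"z":0,"roll":0},{"claw":255,"x":0,"y":0,"z":0,"roll":0}]' 50
python3 - <<'E'
from h import *
print(r.sense()["force"],r.sense()["finger_gap"]*87)
E
```

```text
time: 4.53
tcp_pos: [0.4787, -0.2465, 0.1082]
ee_rot: [-1.327, -2.847, 0.0]
force: [-0.9, -0.1, -0.3]
finger_gap: 0.27
[-0.92391757 -0.14141263 -0.25204441] 23.45544630616643
```

```bash
python3 -m pendant '[{"claw":255,"x":0,"y":0,"z":-1,"roll":0},{"claw":255,"x":0,"y":0,"z":-3,"roll":0},{"claw":255,"x":0,"y":0,"z":-3,"roll":0},{"claw":255,"x":0,"y":0,"z":0,"roll":-0.17},{"claw":255,"x":0,"y":0,"z":0,"roll":-0.17},{"claw":255,"x":0,"y":0,"z":0,"roll":-0.17},{"claw":255,"x":0,"y":0,"z":0,"roll":-0.17},{"claw":255,"x":0,"y":0,"z":0,"roll":-0.17},{"claw":255,"x":0,"y":0,"z":0,"roll":-0.15},{"claw":255,"x":0,"y":0,"z":0,"roll":0}]' 50
cat >> h.py <<'E'
TH=.1253; O0=np.array([.6668,-.0148]); U=np.array([np.cos(TH),np.sin(TH)]);V=np.array([-U[1],U[0]])
BW=lambda x,y:O0+U*x/1e3+V*y/1e3
E
python3 - <<'E'
from h import *
s=r.sense();print(s["tcp_pos"],s["force"],s["finger_gap"])
plan([*BW(-138,0),.1562],TH+np.pi/2)
cal=r.get_calibration("wrist");np.save("w4.npy",cal["world_from_camera"])
cv2.imwrite("pics/wrist4.png",cv2.cvtColor(r.camera("wrist"),cv2.COLOR_RGB2BGR))
cv2.imwrite("pics/side4.png",cv2.resize(cv2.cvtColor(r.camera("side"),cv2.COLOR_RGB2BGR)[100:250,220:460],None,fx=3.3,fy=3.3,interpolation=cv2.INTER_CUBIC))
E
```

```text
time: 5.78
tcp_pos: [0.4787, -0.2464, 0.1787]
ee_rot: [-0.198, 3.135, -0.0]
force: [-0.8, 1.0, -0.4]
finger_gap: 0.271
[ 0.47867222 -0.24644613  0.1787383 ] [-0.78573999  1.03013931 -0.42047417] 0.27144361286175045
tool x [-0.992 -0.126 -0.   ] tool z [ 0. -0. -1.] jaw yaw deg 97.22 roll needed 0.0007 q [-0.174  0.352 -0.36  -0.    -0.859 -1.271]
shift cm, old axes [-7.77 20.63  2.25]  after roll [-7.76 20.63  2.25]
```

View pics/wrist4.png

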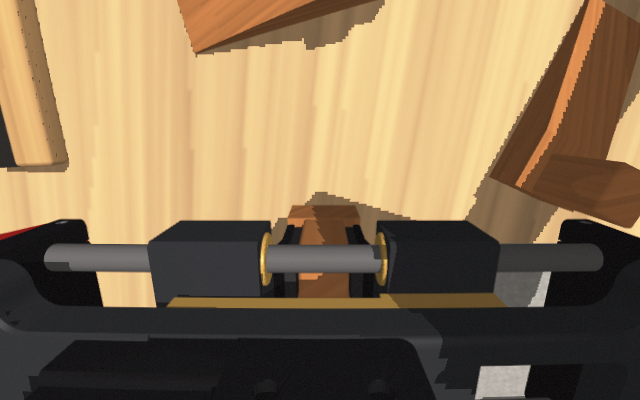

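View pics/side4.png

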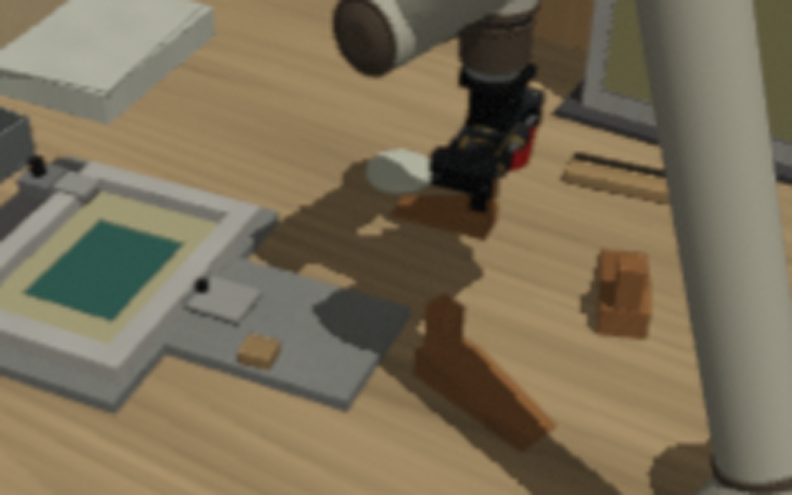

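```bash
python3 -m pendant '[{"claw":255,"x":-1.3,"y":3.44,"z":0,"roll":0},{"claw":255,"x":-1.3,"y":3.44,"z":0,"roll":0},{"claw":255,"x":-1.3,"y":3.44,"z":0,"roll":0},{"claw":255,"x":-1.3,"y":3.44,"z":0,"roll":0},{"claw":255,"x":-1.3,"y":3.44,"z":0,"roll":0},{"claw":255,"x":-1.27,"y":3.43,"z":0,"roll":0},{"claw":255,"x":0,"y":0,"z":1.3,"roll":0},{"claw":255,"x":0,"y":0,"z":1,"roll":0},{"claw":255,"x":0,"y":0,"z":0,"roll":0}]' 50
python3 - <<'E'
from h import *
s=r.sense();print(s["tcp_pos"],s["force"],s["finger_gap"])
plan([*BW(-138,0),.1262],TH+np.pi/2)
for n,(x0,y0,w,h) in dict(side=(250,130,160,120),top=(260,100,160,130)).items():
    im=cv2.cvtColor(r.camera(n),cv2.COLOR_RGB2BGR);cv2.imwrite(f"pics/{n}5raw.png",im)
    cv2.imwrite(f"pics/{n}5.png",cv2.resize(im[y0:y0+h,x0:x0+w],None,fx=4.5,fy=4.5,interpolation=cv2.INTER_CUBIC))
E
```

```text
time: 7.0
tcp_pos: [0.5284, -0.0329, 0.154]
ee_rot: [0.197, -3.132, 0.001]
force: [0.5, 0.2, -0.6]
finger_gap: 0.276
[ 0.52843911 -0.03290119  0.15397497] [ 0.48804234  0.17426692 -0.58463019] 0.27608315960776925
tool x [-0.992 -0.126  0.003] tool z [-0.003 -0.001 -1.   ] jaw yaw deg 97.21 roll needed 0.0006 q [ 0.244  0.372 -0.407 -0.    -0.796 -1.689]
shift cm, old axes [-0.16  0.07  2.78]  after roll [-0.16  0.07  2.78]
```

View pics/side5.png

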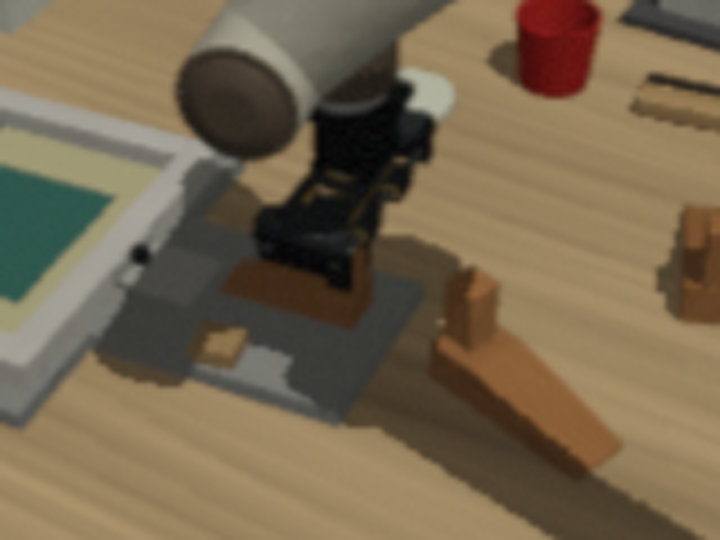

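View pics/top5.png

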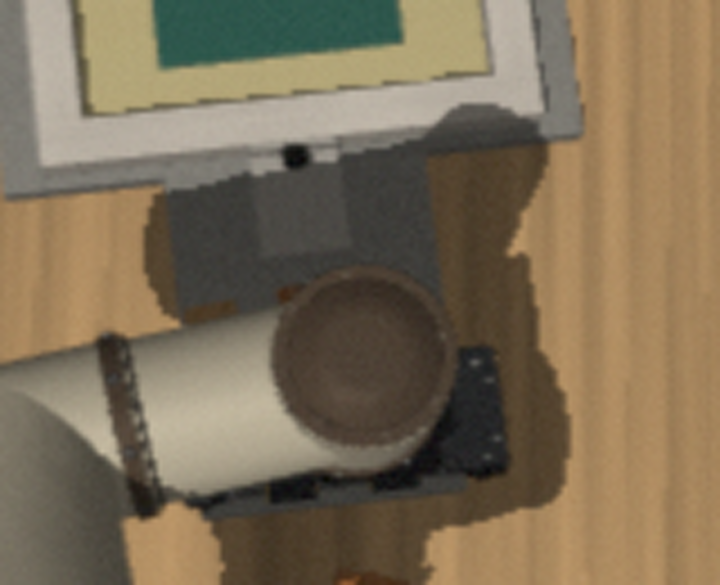

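```bash
python3 -m pendant '[{"claw":255,"x":-0.15,"y":0.07,"z":1.2,"roll":0},{"claw":255,"x":0,"y":0,"z":0.8,"roll":0},{"claw":255,"x":0,"y":0,"z":0.3,"roll":0},{"claw":255,"x":0,"y":0,"z":0,"roll":0},{"claw":255,"x":0,"y":0,"z":0,"roll":0}]'
python3 - <<'E'
from h import *
s=r.sense();print(s["tcp_pos"],s["force"],s["ft_torque"],s["finger_gap"])
E
python3 -m pendant '[{"claw":255,"x":0,"y":0,"z":0.1,"roll":0},{"claw":255,"x":0,"y":0,"z":0.1,"roll":0},{"claw":255,"x":0,"y":0,"z":0,"roll":0}]'
python3 -m pendant '[{"claw":255,"x":0,"y":0,"z":0.1,"roll":0},{"claw":255,"x":0,"y":0,"z":0,"roll":0}]'
```

```text
time: 7.72
tcp_pos: [0.5311, -0.031, 0.1324]
ee_rot: [-0.201, 3.135, -0.0]
force: [0.7, -0.8, -0.7]
finger_gap: 0.27
[ 0.53110662 -0.03100249  0.13244408] [ 0.71635291 -0.79043679 -0.74135157] [-0.00258003  0.01573261  0.04018335] 0.27027785288665207
time: 8.1
tcp_pos: [0.5308, -0.031, 0.1302]
ee_rot: [0.201, -3.135, -0.0]
force: [0.5, 0.0, -1.2]
finger_gap: 0.272
time: 8.35
tcp_pos: [0.5308, -0.0311, 0.1292]
ee_rot: [0.201, -3.135, 0.0]
force: [-0.3, 0.4, -1.2]
finger_gap: 0.271
```

```bash
python3 -m pendant '[{"claw":255,"x":0,"y":0,"z":0.1,"roll":0},{"claw":255,"x":0,"y":0,"z":0.1,"roll":0},{"claw":255,"x":0,"y":0,"z":0,"roll":0}]'
python3 -m pendant '[{"claw":255,"x":0,"y":0,"z":0.1,"roll":0},{"claw":255,"x":0,"y":0,"z":0,"roll":0}]'
python3 - <<'E'
from h import *
s=r.sense();print(s["tcp_pos"],s["force"],s["ft_torque"],s["finger_gap"])
plan([*BW(-138,0),.1262],TH+np.pi/2)
E
```

```text
time: 8.72
tcp_pos: [0.5308, -0.0311, 0.1271]
ee_rot: [0.201, -3.135, 0.0]
force: [-0.0, 0.7, -1.4]
finger_gap: 0.274
time: 8.98
tcp_pos: [0.5309, -0.031, 0.1262]
ee_rot: [-0.201, 3.135, 0.0]
force: [0.0, 1.0, -1.1]
finger_gap: 0.272
[ 0.53089821 -0.03104847  0.12623592] [ 0.03028032  0.97778754 -1.14947087] [0.01342315 0.00477575 0.01152427] 0.2724430264880752
tool x [-0.992 -0.127 -0.   ] tool z [ 0.  0. -1.] jaw yaw deg 97.32 roll needed 0.0025 q [ 0.247  0.413 -0.43  -0.    -0.728 -1.69 ]
shift cm, old axes [ 0.11 -0.09  0.  ]  after roll [ 0.11 -0.09  0.  ]
```

```bash
python3 -m pendant '[{"claw":255,"x":0,"y":-0.08,"z":0.05,"roll":0.0025},{"claw":255,"x":0,"y":0,"z":0,"roll":0}]'
python3 -m pendant '[{"claw":255,"x":0,"y":0,"z":0.05,"roll":0},{"claw":255,"x":0,"y":0,"z":0,"roll":0}]'
python3 - <<'E'
from h import *
s=r.sense();print(s["tcp_pos"],s["force"],s["ft_torque"],s["finger_gap"])
E
```

```text
time: 9.22
tcp_pos: [0.5312, -0.0317, 0.1262]
ee_rot: [-0.197, 3.135, 0.0]
force: [-1.1, 0.9, 3.2]
finger_gap: 0.27
time: 9.48
tcp_pos: [0.5313, -0.0317, 0.1262]
ee_rot: [-0.197, 3.134, -0.0]
force: [-1.7, 0.8, 6.4]
finger_gap: 0.276
[ 0.53126352 -0.03172063  0.12617867] [-1.72569715  0.84728641  6.37770088] [ 0.4668364   0.66660225 -0.00827171] 0.2756654442608333
```

```bash
python3 -m pendant '[{"claw":255,"x":-0.5,"y":0,"z":-0.02,"roll":0},{"claw":255,"x":-0.5,"y":0,"z":0,"roll":0},{"claw":255,"x":0,"y":0,"z":0,"roll":0}]'
cat > st.py <<'E'
from h import *
s=r.sense();p=s["tcp_pos"][:2]-O0;f=s["force"]
R=Ro.from_rotvec(s["ee_rot"]).as_matrix()
print("t",round(s["time"],2),"base mm x,y",(p@U*1e3).round(2),(p@V*1e3).round(2),"z",(s["tcp_pos"][2]*1e3).round(2),"nose x",(p@U*1e3+113).round(1),"F along/lat/z",(f[:2]@U).round(2),(f[:2]@V).round(2),f[2].round(2),"tq",s["ft_torque"].round(2),"yaw err",np.degrees(np.arctan2(-R[0,1],R[1,1])-TH).round(2),"tilt",R[:2,2].round(4),"gap",(s["finger_gap"]*87).round(1))
E
python3 st.py
python3 - <<'E'
from h import *
for n,(x0,y0,w,h) in dict(side=(250,140,120,90)).items():
    im=cv2.cvtColor(r.camera(n),cv2.COLOR_RGB2BGR);cv2.imwrite(f"pics/{n}6raw.png",im)
    cv2.imwrite(f"pics/{n}6.png",cv2.resize(np.clip(im[y0:y0+h,x0:x0+w]*1.8,0,255).astype('uint8'),None,fx=6.5,fy=6.5,interpolation=cv2.INTER_CUBIC))
E
```

```text
time: 9.85
tcp_pos: [0.5405, -0.031, 0.1261]
ee_rot: [0.197, -3.134, 0.001]
force: [-3.3, -0.1, 6.6]
finger_gap: 0.27Traceback (most recent call last):
  File "st.py", line 4, in <module>
    print("t",round(s["time"],2),"base mm x,y",(p@U*1e3).round(2),(p@V*1e3).round(2),"z",(s["tcp_pos"][2]*1e3).round(2),"nose x",(p@U*1e3+113).round(1),"F along/lat/z",(f[:2]@U).round(2),(f[:2]@V).round(2),f[2].round(2),"tq",s["ft_torque"].round(2),"yaw err",np.degrees(np.arctan2(-R[0,1],R[1,1])-TH).round(2),"tilt",R[:2,2].round(4),"gap",(s["finger_gap"]*87).round(1))
                                                                                                                                                                                                                                                                                                                                                    ^^^^^^^^^^^^^^^^^^^^^^^^^^
AttributeError: 'float' object has no attribute 'round'
```

View pics/side6.png

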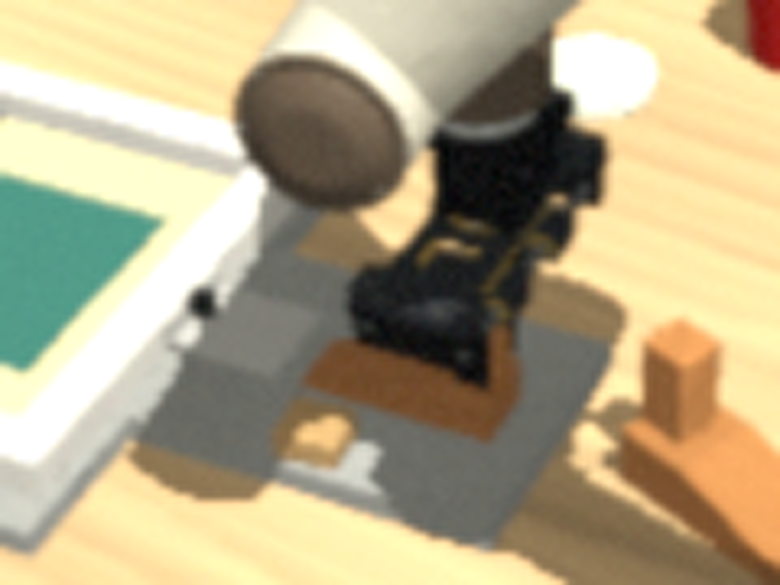

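```bash
sed -i 's/(s\["finger_gap"\]\*87).round(1)/round(s["finger_gap"]*87,1)/' st.py; python3 st.py
python3 -m pendant '[{"claw":255,"x":-0.4,"y":0,"z":0,"roll":0},{"claw":255,"x":-0.4,"y":0,"z":0,"roll":0},{"claw":255,"x":0,"y":0,"z":0,"roll":0}]' >/dev/null; python3 st.py
python3 -m pendant '[{"claw":255,"x":-0.4,"y":0,"z":0,"roll":0},{"claw":255,"x":-0.4,"y":0,"z":0,"roll":0},{"claw":255,"x":0,"y":0,"z":0,"roll":0}]' >/dev/null; python3 st.py
python3 -m pendant '[{"claw":255,"x":-0.2,"y":0,"z":0,"roll":0},{"claw":255,"x":0,"y":0,"z":0,"roll":0}]' >/dev/null; python3 st.py
python3 -m pendant '[{"claw":255,"x":-0.2,"y":0,"z":0,"roll":0},{"claw":255,"x":0,"y":0,"z":0,"roll":0}]' >/dev/null; python3 st.py
```

```text
t 9.9 base mm x,y -127.29 -0.31 z 126.17 nose x -14.3 F along/lat/z -2.38 -0.54 6.31 tq [-0.09  0.79 -0.02] yaw err 0.01 tilt [-0.0009 -0.0007] gap 23.9
t 10.28 base mm x,y -119.47 -0.39 z 126.15 nose x -6.5 F along/lat/z -3.36 -0.61 5.85 tq [-0.13  0.9   0.08] yaw err 0.0 tilt [-0.0014 -0.0009] gap 23.9
t 10.65 base mm x,y -111.41 -0.41 z 126.18 nose x 1.6 F along/lat/z -3.36 -0.5 7.24 tq [-0.19  0.88 -0.02] yaw err 0.0 tilt [-0.0013 -0.0008] gap 23.2
t 10.9 base mm x,y -109.83 -0.39 z 126.17 nose x 3.2 F along/lat/z -4.07 0.01 7.01 tq [-0.13  1.1  -0.02] yaw err -0.0 tilt [-0.0021 -0.0009] gap 23.5
t 11.15 base mm x,y -107.81 -0.41 z 126.16 nose x 5.2 F along/lat/z -3.39 -0.5 7.04 tq [-0.09  1.08  0.06] yaw err -0.0 tilt [-0.0021 -0.0009] gap 23.7
```

```bash
python3 - <<'E'
from h import *
cv2.imwrite("pics/side7raw.png",cv2.cvtColor(r.camera("side"),cv2.COLOR_RGB2BGR))
E
python3 -m pendant '[{"claw":255,"x":-0.2,"y":0,"z":0,"roll":0},{"claw":255,"x":0,"y":0,"z":0,"roll":0}]' >/dev/null; python3 st.py
python3 -m pendant '[{"claw":255,"x":-0.2,"y":0,"z":0,"roll":0},{"claw":255,"x":0,"y":0,"z":0,"roll":0}]' >/dev/null; python3 st.py
python3 -m pendant '[{"claw":255,"x":-0.2,"y":0,"z":0,"roll":0},{"claw":255,"x":0,"y":0,"z":0,"roll":0}]' >/dev/null; python3 st.py
python3 -m pendant '[{"claw":255,"x":-0.2,"y":0,"z":0,"roll":0},{"claw":255,"x":0,"y":0,"z":0,"roll":0}]' >/dev/null; python3 st.py
python3 -m pendant '[{"claw":255,"x":-0.2,"y":0,"z":0,"roll":0},{"claw":255,"x":0,"y":0,"z":0,"roll":0}]' >/dev/null; python3 st.py
```

```text
t 11.45 base mm x,y -105.8 -0.4 z 126.17 nose x 7.2 F along/lat/z -4.7 -1.03 7.37 tq [-0.13  1.06 -0.  ] yaw err -0.01 tilt [-0.002  -0.0009] gap 23.6
t 11.7 base mm x,y -103.8 -0.4 z 126.17 nose x 9.2 F along/lat/z -4.33 0.03 7.84 tq [-0.12  1.12  0.01] yaw err -0.01 tilt [-0.002  -0.0009] gap 23.6
t 11.95 base mm x,y -101.91 -0.41 z 126.16 nose x 11.1 F along/lat/z -4.51 0.15 7.14 tq [-0.12  1.12 -0.04] yaw err -0.01 tilt [-0.0023 -0.0009] gap 23.4
t 12.2 base mm x,y -101.38 -0.44 z 126.18 nose x 11.6 F along/lat/z -8.17 1.25 10.19 tq [0.01 2.1  0.07] yaw err -0.02 tilt [-0.0059 -0.0014] gap 23.4
t 12.45 base mm x,y -100.99 -0.5 z 126.13 nose x 12.0 F along/lat/z -11.91 1.71 14.5 tq [0.13 3.07 0.07] yaw err -0.03 tilt [-0.0097 -0.0019] gap 23.7
```

Contact was felt at nose x ≈ 11 mm, which puts the lug underside at about 6.3 mm. The down-force is rising, so I'll ease z slightly and keep pushing.

```bash
python3 -m pendant '[{"claw":255,"x":-0.1,"y":0,"z":-0.05,"roll":0},{"claw":255,"x":0,"y":0,"z":0,"roll":0}]' 60 >/dev/null; python3 st.py
python3 -m pendant '[{"claw":255,"x":-0.2,"y":0,"z":-0.03,"roll":0},{"claw":255,"x":0,"y":0,"z":0,"roll":0}]' >/dev/null; python3 st.py
python3 - <<'E'
from h import *
im=cv2.cvtColor(r.camera("side"),cv2.COLOR_RGB2BGR);cv2.imwrite("pics/side8raw.png",im)
x0,y0,w,h=250,140,120,90
cv2.imwrite("pics/side8.png",cv2.resize(np.clip(im[y0:y0+h,x0:x0+w]*1.8,0,255).astype('uint8'),None,fx=6.5,fy=6.5,interpolation=cv2.INTER_CUBIC))
E
```

```text
t 12.7 base mm x,y -100.77 -0.55 z 126.17 nose x 12.2 F along/lat/z -13.31 1.61 12.86 tq [0.11 3.27 0.11] yaw err -0.05 tilt [-0.0115 -0.002 ] gap 23.9
t 12.95 base mm x,y -100.29 -0.63 z 126.15 nose x 12.7 F along/lat/z -15.81 2.6 14.01 tq [0.06 4.16 0.14] yaw err -0.07 tilt [-0.0155 -0.0025] gap 23.5
```

View pics/side8.png

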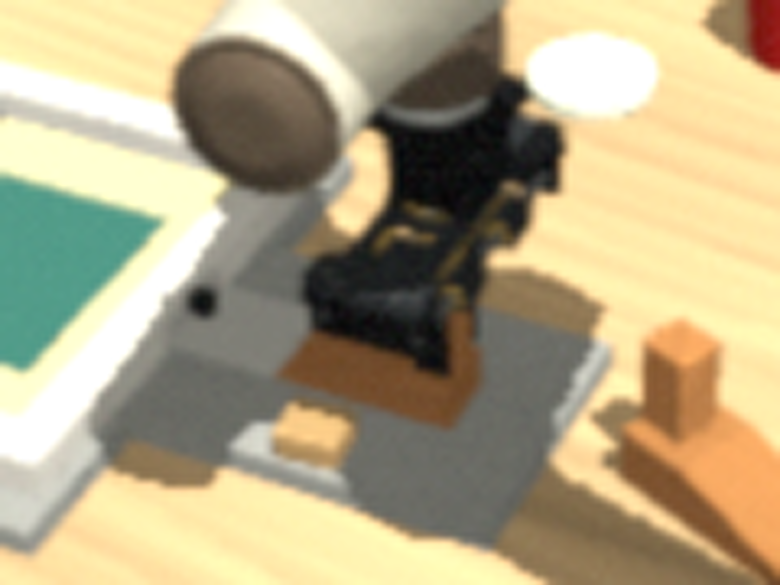

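Run:
```python
from h import *
def bx(u,v,z): P=onz("side",(250+u/6.5-.4,140+v/6.5-.4),z)[:2]-O0; return (P@U*1e3).round(1),(P@V*1e3).round(1)
print("nose corner",bx(280,374,.018)); print("heel near corner",bx(450,428,.018)); print("heel far", bx(480,380,.018))
im=cv2.imread("pics/side8raw.png");x0,y0,w,h=265,165,65,45
a=cv2.resize(np.clip(im[y0:y0+h,x0:x0+w]*2.4,0,255).astype('uint8'),None,fx=12,fy=12,interpolation=cv2.INTER_CUBIC)
for z,col in((24,(0,0,255)),(30,(0,255,0)),(36,(255,0,0))):
  for y in(-30,30):
    q=proj("side",[*BW(0,y),z/1e3])[0]; cv2.circle(a,tuple(int(v) for v in (q-[x0,y0]+.5)*12),4,col,1)
for x,y in((12,22),(-114,22),(-114,-22)):
    q=proj("side",[*BW(x,y),.018])[0]; cv2.circle(a,tuple(int(v) for v in (q-[x0,y0]+.5)*12),4,(255,255,0),1)
cv2.imwrite("pics/s8c.png",a)
```

```text
nose corner (np.float64(3.6), np.float64(14.5))
heel near corner (np.float64(-111.6), np.float64(16.5))
heel far (np.float64(-109.2), np.float64(-30.2))
```

View pics/s8c.png

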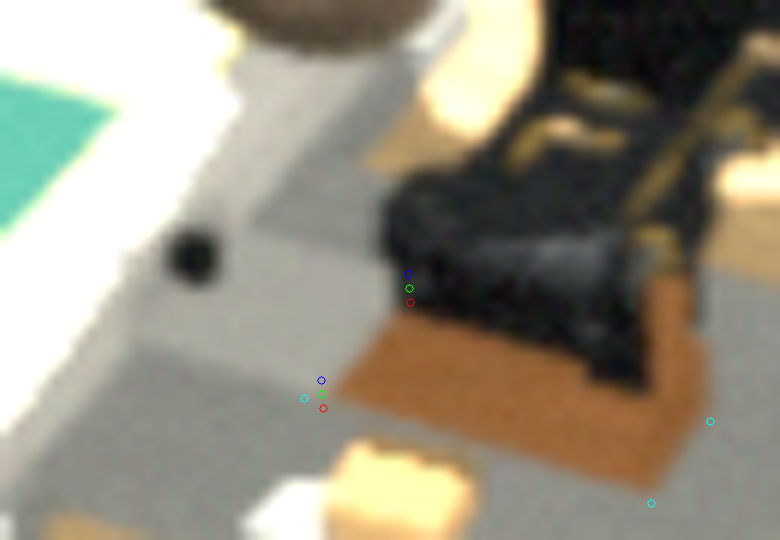

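Run:
```python
from h import *
def bx(u,v,z): P=onz("side",(250+u/6.5-.4,140+v/6.5-.4),z)[:2]-O0; return (P@U*1e3).round(1),(P@V*1e3).round(1)
print("side6 heel near",bx(490,440,.018),"far",bx(520,388,.018),"pred x",-127.3-13)
x0,y0,w,h=275,175,75,45; outs=[]
for k,t in((6,-127.3),(7,-107.8),(8,-100.3)):
    im=cv2.imread(f"pics/side{k}raw.png")
    a=cv2.resize(np.clip(im[y0:y0+h,x0:x0+w]*2.2,0,255).astype('uint8'),None,fx=7,fy=7,interpolation=cv2.INTER_CUBIC)
    for x,y,z in((t-13,22,18),(t-13,-22,18),(t-13,22,48),(t+113,22,18)):
        q=proj("side",[*BW(x,y),z/1e3])[0]; cv2.circle(a,tuple(int(v) for v in (q-[x0,y0]+.5)*7),3,(255,255,0),1)
    outs.append(a[:190*2] if 0 else a)
v=np.vstack(outs); v=cv2.resize(v,None,fx=.63,fy=.63); cv2.imwrite("pics/cmp.png",v); print(v.shape)
```

```text
side6 heel near (np.float64(-137.6), np.float64(16.3)) far (np.float64(-134.2), np.float64(-33.4)) pred x -140.3
(595, 331, 3)
```

View pics/cmp.png

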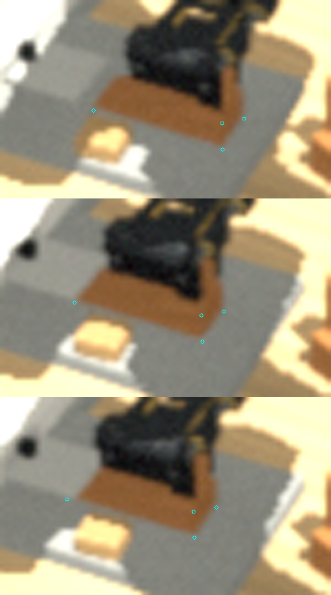

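Heel position relative to prediction is the same before and after contact, and TCP z is unchanged, so the wedge is still flat. I'll continue pushing.

```bash
python3 -m pendant '[{"claw":255,"x":-0.2,"y":0,"z":-0.03,"roll":0},{"claw":255,"x":0,"y":0,"z":0,"roll":0}]' >/dev/null; python3 st.py
python3 -m pendant '[{"claw":255,"x":-0.2,"y":0,"z":-0.03,"roll":0},{"claw":255,"x":0,"y":0,"z":0,"roll":0}]' >/dev/null; python3 st.py
python3 - <<'E'
from h import *
cal=r.get_calibration("wrist");np.save("w9.npy",cal["world_from_camera"])
cv2.imwrite("pics/wrist9.png",cv2.cvtColor(r.camera("wrist"),cv2.COLOR_RGB2BGR))
E
```

```text
t 13.25 base mm x,y -99.4 -0.79 z 126.18 nose x 13.6 F along/lat/z -17.9 2.1 15.53 tq [-0.03  4.67  0.14] yaw err -0.09 tilt [-0.0183 -0.003 ] gap 23.8
t 13.5 base mm x,y -97.35 -0.94 z 126.22 nose x 15.7 F along/lat/z -17.61 0.99 14.1 tq [-0.3   4.41 -0.02] yaw err -0.11 tilt [-0.0182 -0.003 ] gap 23.4
```

View pics/wrist9.png

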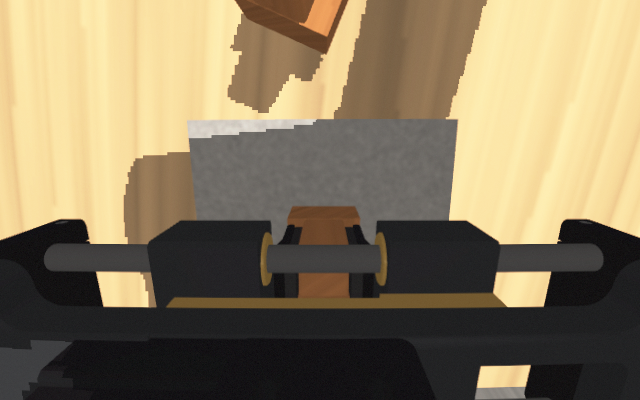

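```bash
python3 -m pendant '[{"claw":255,"x":-0.25,"y":0,"z":0,"roll":0},{"claw":255,"x":-0.25,"y":0,"z":0,"roll":0},{"claw":255,"x":0,"y":0,"z":0,"roll":0}]' >/dev/null; python3 st.py
python3 -m pendant '[{"claw":255,"x":-0.25,"y":0,"z":0,"roll":0},{"claw":255,"x":-0.25,"y":0,"z":0,"roll":0},{"claw":255,"x":0,"y":0,"z":0,"roll":0}]' >/dev/null; python3 st.py
python3 - <<'E'
from h import *
im=cv2.cvtColor(r.camera("side"),cv2.COLOR_RGB2BGR);cv2.imwrite("pics/side10raw.png",im)
x0,y0,w,h=180,130,170,110
cv2.imwrite("pics/side10.png",cv2.resize(np.clip(im[y0:y0+h,x0:x0+w]*1.6,0,255).astype('uint8'),None,fx=4.7,fy=4.7,interpolation=cv2.INTER_CUBIC))
E
```

```text
t 13.93 base mm x,y -92.09 -1.12 z 126.19 nose x 20.9 F along/lat/z -17.58 -0.16 12.67 tq [-0.49  4.18  0.04] yaw err -0.12 tilt [-0.0177 -0.0032] gap 23.4
t 14.3 base mm x,y -86.95 -1.13 z 126.17 nose x 26.0 F along/lat/z -16.84 -0.62 12.49 tq [-0.59  4.04 -0.03] yaw err -0.12 tilt [-0.0175 -0.0032] gap 24.0
```

View pics/side10.png

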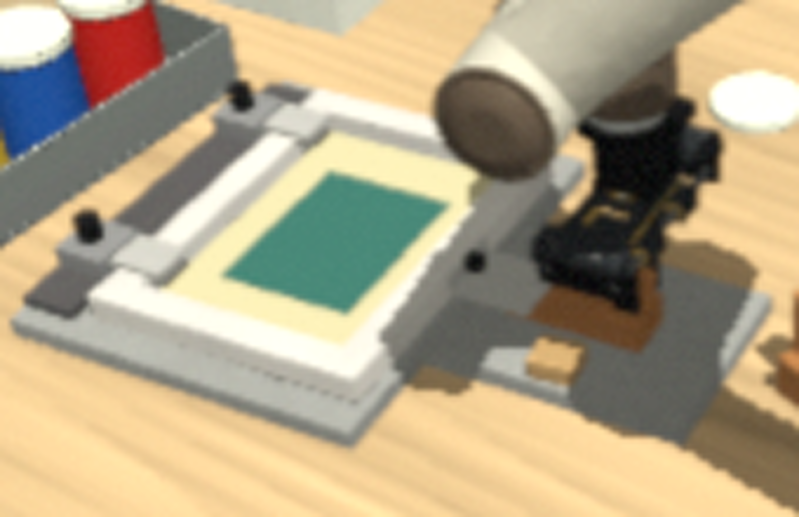

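```bash
cat > rise.py <<'E'
from h import *
import sys
def g(k,y0,y1,x0,x1,up=8):
    return None
def rise(a,b):
    A=cv2.cvtColor(cv2.imread(a),cv2.COLOR_BGR2GRAY);B=cv2.cvtColor(cv2.imread(b),cv2.COLOR_BGR2GRAY)
    pts=np.float32([[180+348/4.7,130+312/4.7],[180+225/4.7,130+275/4.7],[180+345/4.7,130+378/4.7],[180+340/4.7,130+340/4.7],[180+90/4.7,130+295/4.7],[180+88/4.7,130+226/4.7],[180+555/4.7,130+355/4.7]]).reshape(-1,1,2)
    q,st,err=cv2.calcOpticalFlowPyrLK(A,B,pts,None,winSize=(11,11),maxLevel=1,criteria=(3,100,1e-4))
    for p,d,e in zip(pts[:,0],(q-pts)[:,0],err[:,0]):
        W=onz("side",p,.043)[:2]; bxx=(W-O0)@U*1e3
        P0=proj("side",[*W,.043])[0]; P1=proj("side",[*W,.044])[0]; k=(P1-P0)
        dz=d@k/(k@k)
        print("px",p.round(0),"flow",d.round(2),"rise mm",dz.round(2),"base x",bxx.round(0),"=> rail",(dz*265/(340-bxx)).round(2),"err",e.round(1))
rise(sys.argv[1],sys.argv[2])
E
python3 rise.py pics/side0.png pics/side10raw.png; echo; python3 rise.py pics/side0.png pics/side7raw.png
```

```text
px [254. 196.] flow [-0.25 -0.69] rise mm 3.6 base x 126.0 => rail 4.45 err 2.5
px [228. 189.] flow [ 0.42 -0.25] rise mm 0.74 base x 247.0 => rail 2.09 err 2.8
px [253. 210.] flow [ 0.   -0.33] rise mm 1.6 base x 84.0 => rail 1.65 err 2.9
px [252. 202.] flow [-0.12 -0.84] rise mm 4.2 base x 112.0 => rail 4.89 err 3.5
px [199. 193.] flow [-0.2  0. ] rise mm 0.25 base x 333.0 => rail 9.37 err 2.4
px [199. 178.] flow [0.02 0.04] rise mm -0.21 base x 395.0 => rail 1.0 err 2.9
px [298. 206.] flow [ 43.63 -15.31] rise mm 59.1 base x -54.0 => rail 39.77 err 25.8

px [254. 196.] flow [-0.07 -0.17] rise mm 0.91 base x 126.0 => rail 1.12 err 3.1
px [228. 189.] flow [ 0.27 -0.08] rise mm 0.09 base x 247.0 => rail 0.25 err 3.0
px [253. 210.] flow [0.15 0.29] rise mm -1.53 base x 84.0 => rail -1.59 err 3.1
px [252. 202.] flow [ 0.07 -0.41] rise mm 1.93 base x 112.0 => rail 2.25 err 3.9
px [199. 193.] flow [-0.21  0.03] rise mm 0.14 base x 333.0 => rail 5.24 err 2.5
px [199. 178.] flow [0.02 0.03] rise mm -0.18 base x 395.0 => rail 0.86 err 2.8
px [298. 206.] flow [ 57.53 -13.21] rise mm 43.28 base x -54.0 => rail 29.12 err 14.0
```

The image flow gives a rise of about 3 mm and the geometry predicts 3.06 mm, so they agree. Another 8 mm of push should bring it to about 5 mm.

```bash
python3 -m pendant '[{"claw":255,"x":-0.25,"y":0,"z":0,"roll":0},{"claw":255,"x":-0.25,"y":0,"z":0,"roll":0},{"claw":255,"x":0,"y":0,"z":0,"roll":0}]' >/dev/null; python3 st.py
python3 -m pendant '[{"claw":255,"x":-0.2,"y":0,"z":0,"roll":0},{"claw":255,"x":-0.1,"y":0,"z":0,"roll":0},{"claw":255,"x":0,"y":0,"z":0,"roll":0}]' >/dev/null; python3 st.py
python3 - <<'E'
from h import *
im=cv2.cvtColor(r.camera("side"),cv2.COLOR_RGB2BGR);cv2.imwrite("pics/side11raw.png",im)
x0,y0,w,h=180,130,170,110
cv2.imwrite("pics/side11.png",cv2.resize(np.clip(im[y0:y0+h,x0:x0+w]*1.6,0,255).astype('uint8'),None,fx=4.7,fy=4.7,interpolation=cv2.INTER_CUBIC))
cv2.imwrite("pics/wrist11.png",cv2.cvtColor(r.camera("wrist"),cv2.COLOR_RGB2BGR))
E
python3 rise.py pics/side7raw.png pics/side11raw.png; python3 st.py
```

```text
t 14.72 base mm x,y -81.8 -1.15 z 126.21 nose x 31.2 F along/lat/z -16.46 -0.45 11.43 tq [-0.57  4.   -0.06] yaw err -0.12 tilt [-0.0171 -0.003 ] gap 23.7
t 15.1 base mm x,y -78.99 -1.14 z 126.18 nose x 34.0 F along/lat/z -16.66 -1.17 12.15 tq [-0.61  4.13  0.02] yaw err -0.13 tilt [-0.0175 -0.0031] gap 23.3
px [254. 196.] flow [-0.25 -0.64] rise mm 3.33 base x 126.0 => rail 4.12 err 2.3
px [228. 189.] flow [ 0.24 -0.27] rise mm 1.02 base x 247.0 => rail 2.9 err 0.9
px [253. 210.] flow [-0.22 -0.96] rise mm 4.85 base x 84.0 => rail 5.01 err 2.2
px [252. 202.] flow [-0.31 -0.71] rise mm 3.75 base x 112.0 => rail 4.36 err 0.7
px [199. 193.] flow [-0.03 -0.07] rise mm 0.36 base x 333.0 => rail 13.24 err 0.9
px [199. 178.] flow [-0.    0.01] rise mm -0.02 base x 395.0 => rail 0.11 err 0.5
px [298. 206.] flow [-1.21 -0.39] rise mm 2.43 base x -54.0 => rail 1.64 err 5.8
t 15.2 base mm x,y -78.98 -1.15 z 126.19 nose x 34.0 F along/lat/z -15.43 -0.02 12.6 tq [-0.52  4.1  -0.03] yaw err -0.12 tilt [-0.0174 -0.0031] gap 23.2
```

View pics/side11.png

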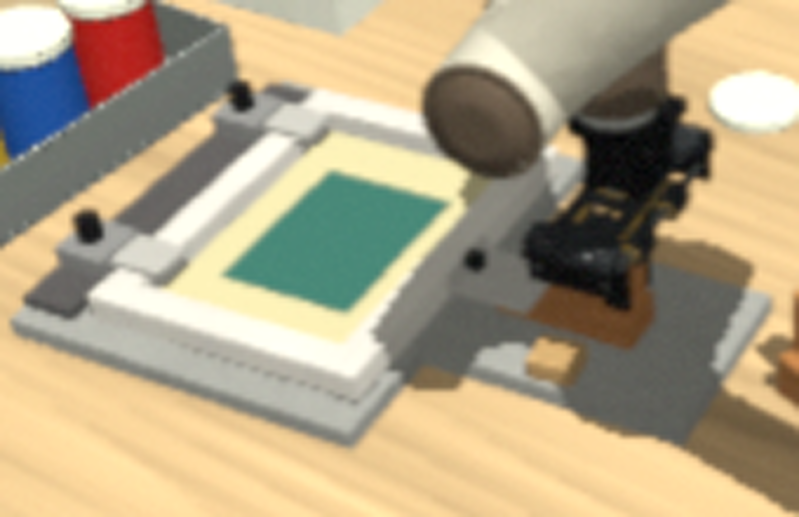

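View pics/wrist11.png

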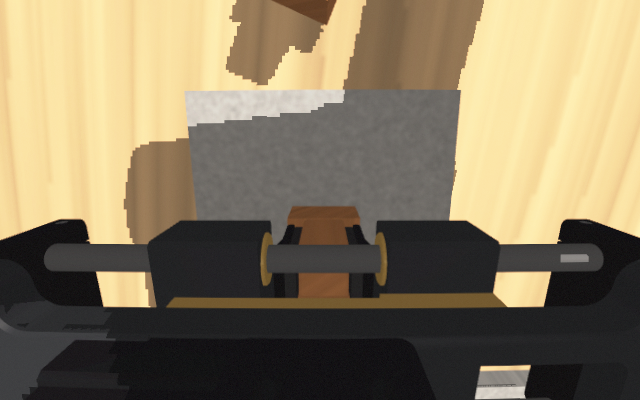

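Run:
```python
from h import *
names=["wrist3","wrist4","wrist9","wrist11"]
for n in names:
    g=cv2.cvtColor(cv2.imread(f"pics/{n}.png"),cv2.COLOR_BGR2HSV).astype(float)
    im=cv2.imread(f"pics/{n}.png").astype(float)
    red=im[...,2]-im[...,0]
    print(n,[ (round(float(v))) for v in im[198:228,325].mean(1)])
outs=[cv2.resize(np.clip(cv2.imread(f"pics/{n}.png")[195:245,275:375]*1.5,0,255).astype('uint8'),None,fx=4,fy=4,interpolation=cv2.INTER_CUBIC) for n in names]
cv2.imwrite("pics/heel.png",np.vstack([np.hstack(outs[:2]),np.hstack(outs[2:])]))
```

```text
wrist3 [207, 207, 207, 207, 208, 209, 208, 207, 186, 100, 100, 99, 100, 99, 101, 102, 102, 103, 104, 102, 101, 115, 132, 106, 107, 107, 107, 105, 107, 106]
wrist4 [100, 101, 102, 102, 101, 101, 97, 75, 60, 61, 59, 60, 62, 61, 62, 62, 62, 64, 62, 62, 66, 66, 67, 65, 64, 65, 65, 66, 65, 66]
wrist9 [106, 108, 108, 107, 107, 106, 105, 99, 82, 69, 68, 67, 70, 71, 70, 71, 72, 72, 73, 72, 74, 77, 74, 74, 73, 74, 74, 74, 75, 75]
wrist11 [103, 103, 102, 102, 103, 102, 101, 97, 82, 69, 70, 68, 71, 71, 70, 72, 71, 72, 71, 72, 76, 75, 73, 74, 74, 73, 74, 73, 75, 75]
```

View pics/heel.png

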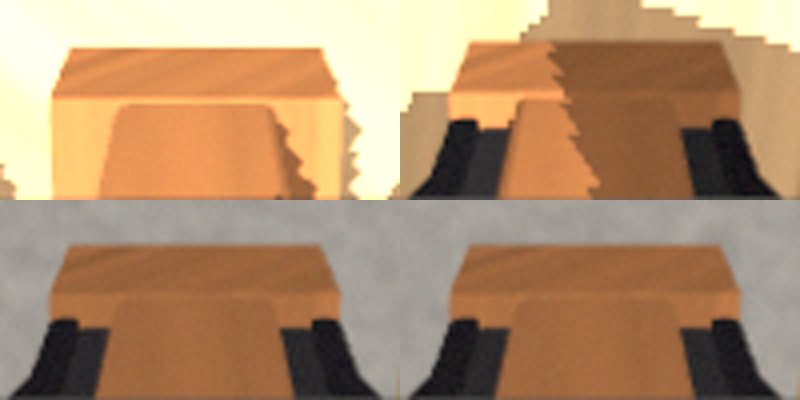

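```bash
python3 -m pendant '[{"claw":255,"x":-0.1,"y":0,"z":0,"roll":0},{"claw":255,"x":0,"y":0,"z":0,"roll":0},{"claw":255,"x":0,"y":0,"z":0,"roll":0},{"claw":255,"x":0,"y":0,"z":0,"roll":0},{"claw":255,"x":0,"y":0,"z":0,"roll":0}]' >/dev/null; python3 st.py
python3 - <<'E'
from h import *
for n in("side","top"): cv2.imwrite(f"pics/{n}12raw.png",cv2.cvtColor(r.camera(n),cv2.COLOR_RGB2BGR))
E
python3 rise.py pics/side7raw.png pics/side12raw.png; python3 st.py
```

```text
t 15.82 base mm x,y -78.02 -1.14 z 126.16 nose x 35.0 F along/lat/z -16.72 -0.48 12.02 tq [-0.6   4.16 -0.02] yaw err -0.13 tilt [-0.0175 -0.0031] gap 23.6
px [254. 196.] flow [-0.24 -0.63] rise mm 3.29 base x 126.0 => rail 4.07 err 2.8
px [228. 189.] flow [ 0.26 -0.3 ] rise mm 1.16 base x 247.0 => rail 3.28 err 1.2
px [253. 210.] flow [-0.24 -0.99] rise mm 4.98 base x 84.0 => rail 5.15 err 2.2
px [252. 202.] flow [-0.34 -0.71] rise mm 3.74 base x 112.0 => rail 4.36 err 0.7
px [199. 193.] flow [-0.01 -0.07] rise mm 0.34 base x 333.0 => rail 12.67 err 0.9
px [199. 178.] flow [0.01 0.01] rise mm -0.07 base x 395.0 => rail 0.32 err 0.6
px [298. 206.] flow [-1.21 -0.38] rise mm 2.36 base x -54.0 => rail 1.59 err 6.0
t 15.93 base mm x,y -78.03 -1.12 z 126.18 nose x 35.0 F along/lat/z -17.17 -0.46 11.29 tq [-0.57  4.14  0.01] yaw err -0.12 tilt [-0.0175 -0.0031] gap 23.3
```

View pics/top12raw.png

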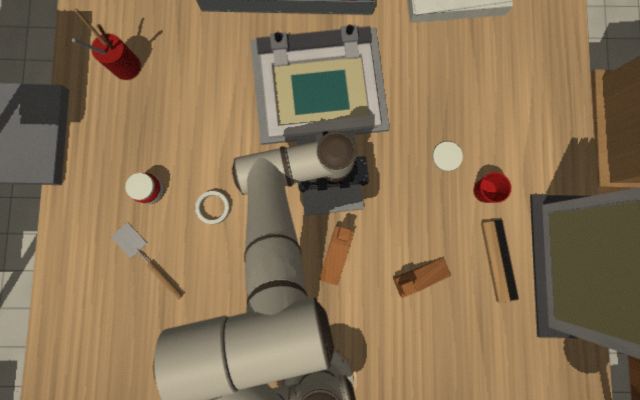

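View pics/side12raw.png

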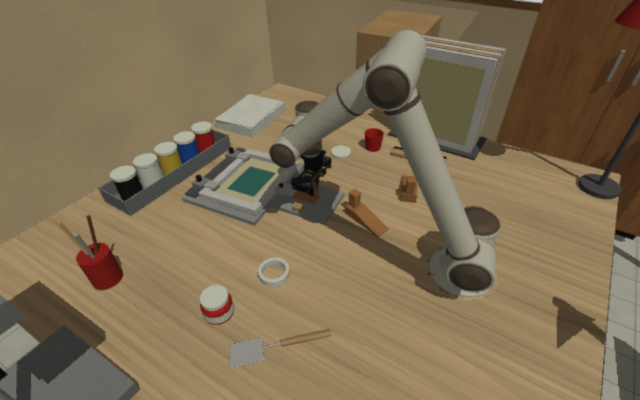

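Run:
```python
from h import *
o=[]
for n in("side0","side8raw","side12raw"):
    im=cv2.imread(f"pics/{n}.png")[190:222,280:320]; o.append(cv2.resize(im if n=="side0" else im,None,fx=6.5,fy=6.5,interpolation=cv2.INTER_CUBIC))
cv2.imwrite("pics/off.png",np.hstack(o))
```

```text
(no output)
```

View pics/off.png

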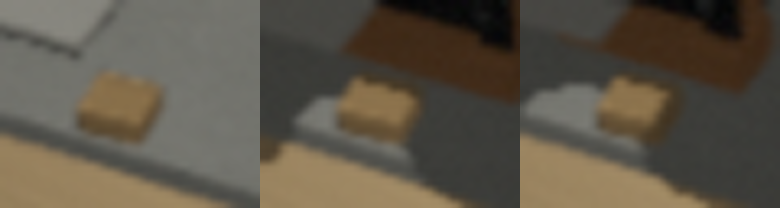

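The offcut hasn't moved (about (118,105) in each panel), and the rail rise is about 4.5–5 mm. Handing in.

Run:
```python
from cell import r
print(r.job_done(), r.sense()["time"])
```

```text
the job is handed in; nothing more can be done
the job is handed in; nothing more can be done
```

I took the smallest of the three wedges, set it flat on the tongue and pushed it in under the lug. It first met the lug at nose x ≈ 11–12 mm, which puts the lug's underside about 6.5 mm above the base. I pushed about 23 mm further and handed in at about 16 s, still holding the wedge.

**Last checks:**
- **Rail lift:** the push distance and wedge slope give about 5.1 mm. Tracking points in the side camera gave 4.1–5.2 mm, about 4.5 mm on average, so the two agree only to about half a millimetre.
- **Wedge flat:** the tool height (TCP z) stayed at 126.2 mm throughout the push. The wrist view shows the gripper leaned about 1° while the wedge itself stayed level.
- **Alignment:** the wrist view puts the wedge within about 1 mm of the tongue's centre. The side view showed it 5–6 mm off, by the same amount before and after contact, so I took that as camera error.
- **Forces:** holding steady at about 17 N push and 12 N down.
- **Other things on the table:** no visible movement in the final pictures. The point tracker did report a 1 px shift on the offcut, but the close-up showed it in place, so that was the moving shadow.

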